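Slide the drilled plate out to its line

ROBOT

A 6-joint arm with a two-finger parallel gripper is mounted at the origin on a cart in front of the work surface, level with it; the furniture and walls round the work are solid. World frame = base frame: x ahead of the robot, y to its left, z up, the work surface at z = 0. Lengths are in mm, angles in rad, forces in N, time in s.
With the tool pointing down it reaches from about 300 to 775 mm from the base axis. Payload 14.6 kg.
Tool frame: the origin (TCP) lies at the very end of the fingers, on their centre line; the grasp point (between the pads) lies 19 mm behind it; z points along the fingers, y is the line along which they close (so a half turn about z gives the same grasp; the last joint's range is limited). The gripper opens to 94 mm and grips with 3 to 60 N. Pads are 16 mm wide; open, the fingers measure 119 mm over their backs; the gripper's body (75 mm by 177 mm) begins 78 mm behind the grasp point.
Start: joints at [-1.253, 0.3, 1.521, -0, 1.321, -0.067], TCP at [206.448, -509.773, 205.446] pointing down, gripper open.
Joint ranges: [-3.03, 3.03], [-0.79, 2.21], [0.23, 2.52], [-1.04, 4.18], [0, 3.07], [-2.55, 2.55]. Speed limits (rad/s): [2.22, 2.22, 2.57, 3.14, 3.14, 3.14].

INTERFACE

Orientations are given as [roll, pitch, yaw] about the fixed x, y, z axes, in that order (R = Rz(yaw) Ry(pitch) Rx(roll)).
In Python, from cell import manip gives the robot as it stands.
- The arm moves only by the tool servo_tool, never from a script. Its argument "motion" is a list that holds one entry, the list of rows, each a list of 7 numbers: the shift along the world's x, y, z as a fraction of full scale, then the turn, a rotation vector about the world's x, y, z as a fraction of full scale, then the closure, from 0 (fully open) to 1 (shut). In form: [[[x, y, z, rx, ry, rz, gripper], ...]]. A call has 1 to 10 rows; each row is the pose to reach, as a shift and turn from the pose commanded when the call began, turning the shorter way round; what a row does not reach only later rows make up. Full scale, the value 1, is 0.5 m for a shift and pi rad for a turn. A row lasts 1/10 s, in which the tool goes at most 50 mm and 8.59 degrees, less where a joint would pass 70% of its speed; a pose out of reach is approached as far as the arm can. A call with a number of a shift or a turn outside -1 to 1 is refused whole. A call with a gripper value outside its range is refused whole. The fingers move at their own pace and stop on an object; "newtons" is the grip in N (left out, the last holds). Time passes only in rows, so rows that repeat a pose let the fingers close. It gives the time, the measured TCP pose, the force, the opening and the grip force at its end, in the units of the state.
- manip.read_state(): the state, without advancing time (a new reading comes with each control period).
- manip.camera(name): name is "scene" or "side" or "wrist"; returns a dict with "frame" (400x640x3 uint8, red, green, blue), "range_z" (400x640 float32, mm along the optical axis (not along the pixel's ray), 0 where there is no reading), "vfov" (degrees; the focal length in pixels is half the picture's height over the tangent of half this angle, whatever the lens; pixels are square), "cx", "cy" (the principal point, pixels), "k1" (the pictures are not rectified: a ray, as slopes to the right and down, at radius r is drawn at 1 + k1 r^2 times it, then the intrinsics apply), "cam_to_world" (4x4, takes a point from camera to world coordinates). Camera axes: x right, y down, z forward; pixel columns grow to the right and rows downward; lengths in mm; the calibration is good to about 2 mm. A picture is of the moment at which its call begins.
- manip.sign_off(): hands the job in; it is judged then, once.
The state is a dict: "clock": time; "joints": joint angles; "qd": joint speeds; "effort": joint torques, N m; "eef_pos": TCP position; "eef_rot": TCP orientation; "wrist_force": force on the tool from outside, world axes, zero at the start; "moment": the same for the moment, N m; "finger_gap": finger opening in mm; "finger_force": force on a finger pad.
Only numpy, scipy, OpenCV 4.12 (cv2) and the standard library are available. Lean on these libraries where they do the work, as an engineer would, in place of code of your own. Each camera call takes 0.05 s, during which the arm holds its last target. There are 200 camera calls.

TASK

Two flat aluminium plates lie on the wooden work block. With the fingertips, push the plate that has two holes along the block until it sticks out over the block's right-hand, metal-faced end just as far as the black line drawn across it (line directly above the end of the block), so that the holes hang clear for bolting from below. Leave it flat and square to that end; only slide it, never lift it, and leave the plain plate and everything else where they are.

Things in the scene. Friction and masses are not known exactly. Their poses are not given: they have to be found in the camera images.
- work_block: fixed wooden block on rubber feet, 230 (x) x 250 (y) x 40 mm high, standing on the worktop, turned up to 0.3 rad; origin at the centre of its underside; its -y end (to the robot's right) is faced with a 4 mm aluminium strip, flush on top
- block_edge (a point): middle of the upper edge of the block's right-hand, aluminium-faced end, 125 mm from the block's centre; axes as the block's: x along the edge, -y outward over the end
- drilled_plate: the drilled plate: flat aluminium, 64 (x) x 140 (y) x 8 mm, about 0.2 kg (may be 30 percent off), loose, lying flat on the block, its holed end toward the aluminium-faced end, up to 0.2 rad out of square; origin at the centre of its underside; its -y end is the one that is to stick out, its +y end the rear one; two 10 mm holes through it 22 mm from the -y end; starts on either half of the block, the one nearer the robot or the farther one, the blank plate on the other half
- plate_line (a point): middle of the black line, 4 mm wide, drawn right across the top face of the drilled plate, 45 mm from its -y end and 95 mm from its rear end; at the height of the plate's top face; axes as the plate's
- blank_plate: the plain plate: same size and metal as the drilled plate (64 x 140 x 8 mm), no holes and no line, loose, lying beside it on the block with about 25 mm or more between them; origin at the centre of its underside; to be left alone
- battery_9v: block battery 26 x 48 x 18 mm, in front of the block, lies on the worktop; origin at the centre of its underside; a bystander
- relay: small black relay with upright blades, 28 x 28 x 36 mm, past the block's right-hand end, lies on the worktop; origin at the centre of its underside; a bystander
- bolt_a: hex bolt 19 x 48 x 17 mm, past the block's right-hand end, lies on the worktop; origin at the centre of its underside; a bystander
- usb_key: memory stick 18 x 52 x 8 mm, past the block's left-hand end, lies on the worktop; origin at the centre of its underside; a bystander
Things that resemble listed ones, but are neither listed nor needed, are in the scene too. What is shaped like the drilled_plate but orange or red is not meant.

How it is judged:
By the outcome, as a careful person would: the job done as asked, in the order asked, and still so for the second after the job is handed in, with the robot touching nothing.
It also fails if it takes over 45 s, if anything falls off the work surface, if the arm or the gripper's body presses on something with over 40 N, if the wrist force passes 120 N, or if a joint passes its speed limit or range.

## Working session

There is one attempt and no reset: what is moved stays moved. The work goes in short steps, Python scripts to look and compute and a tool call to move; the robot and the scene stay as the last step left them, time stands still between calls to the robot, and variables do not carry over. Pictures are saved under pics/ and viewed, at most 10 in all, crops included, and the job is handed in when it is done.

Besides the shell and the picture viewer there is one more tool, called after "Emit:" as a command line: name --argument value ..., lists and objects as JSON in quotes. servo_tool: Moves the arm, as the interface text tells. Its arguments: {"type":"object","properties":{"motion":{"type":"array"},"newtons":{"type":"number"}},"required":["motion"]}

```bash
mkdir -p pics
cat > h.py <<'E'
import numpy as np, cv2
from cell import manip
def cam(n):
    c=manip.camera(n); c['f']=200/np.tan(np.radians(c['vfov'])/2); return c
def ray(c,u,v):
    d=np.array([(u-c['cx'])/c['f'],(v-c['cy'])/c['f']]); s=d.copy()
    for _ in range(20): s=d/(1+c['k1']*(s@s))
    return np.array([s[0],s[1],1.])
def at_z(c,u,v,z):
    M=np.array(c['cam_to_world']); d=M[:3,:3]@ray(c,u,v); o=M[:3,3]
    return o+d*(z-o[2])/d[2]
def by_range(c,u,v):
    M=np.array(c['cam_to_world']); return M[:3,:3]@(ray(c,u,v)*c['range_z'][int(round(v)),int(round(u))])+M[:3,3]
def save(c,n): cv2.imwrite('pics/'+n+'.png',c['frame'][:,:,::-1])
E
python3 - <<'E'
from h import *
import pickle
for n in ('scene','side'):
    c=cam(n); save(c,n+'0'); pickle.dump(c,open(n+'.pkl','wb')); print(n,np.round(c['cam_to_world'],2).tolist(),c['f'])
s=manip.read_state(); print(s)
E
```

```text
scene [[-0.88, -0.3, 0.37, 151.01], [-0.48, 0.55, -0.68, 755.03], [0.0, -0.78, -0.63, 752.26], [0.0, 0.0, 0.0, 1.0]] 482.22375839508084
side [[-0.93, -0.16, 0.32, 265.93], [-0.35, 0.47, -0.81, 783.9], [-0.02, -0.87, -0.5, 525.34], [0.0, 0.0, 0.0, 1.0]] 422.2190014105331
{'clock': 0.1, 'joints': array([-1.25261342e+00,  3.00395409e-01,  1.52146387e+00, -2.11278520e-05,
        1.32070853e+00, -6.66278335e-02]), 'qd': array([-7.98760602e-04, -7.64954346e-04, -8.33842821e-04, -2.99355495e-04,
        1.45417975e-03,  9.91679802e-05]), 'effort': array([ 1.44274949e-03, -5.32648516e+01, -3.53283012e+01,  7.10045197e-02,
        2.35166081e-02, -4.26889824e-05]), 'eef_pos': array([ 206.37148093, -509.5821802 ,  204.9774336 ]), 'eef_rot': array([-3.14061829e+00, -4.45048003e-05,  3.84815957e-01]), 'wrist_force': array([-0.46234723, -0.11219143,  0.09270668]), 'moment': array([-0.00980849, -0.01782963,  0.05220289]), 'finger_force': 0.0, 'finger_gap': 94.12074061479917}
```

View pics/scene0.png

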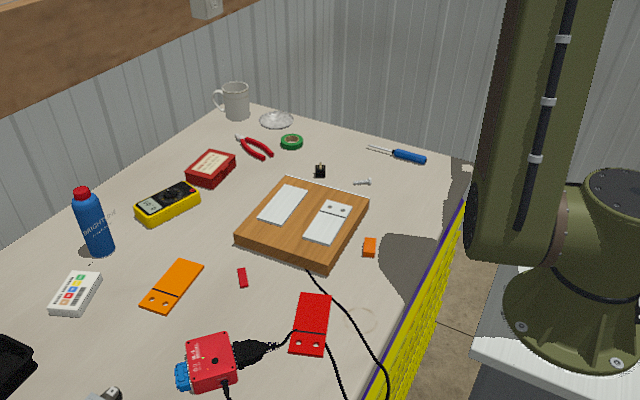

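View pics/side0.png

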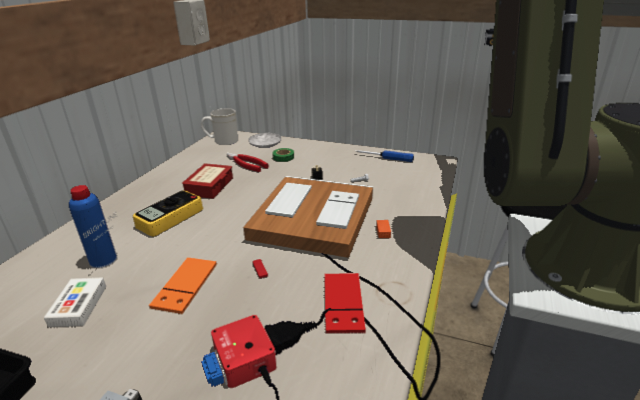

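The white drilled plate is on the robot-side half of the block (scene, about (327,222)). The plain plate is at (282,204). The aluminium-faced end is at the back right, from (288,177) to (368,200). I'll enlarge this area.

Run:
```python
from h import *
import pickle
c=pickle.load(open('scene.pkl','rb'))
f=c['frame'][165:280,225:380,::-1]
cv2.imwrite('pics/crop0.png',cv2.resize(f,None,fx=5,fy=5,interpolation=cv2.INTER_CUBIC))
```

```text
(no output)
```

View pics/crop0.png

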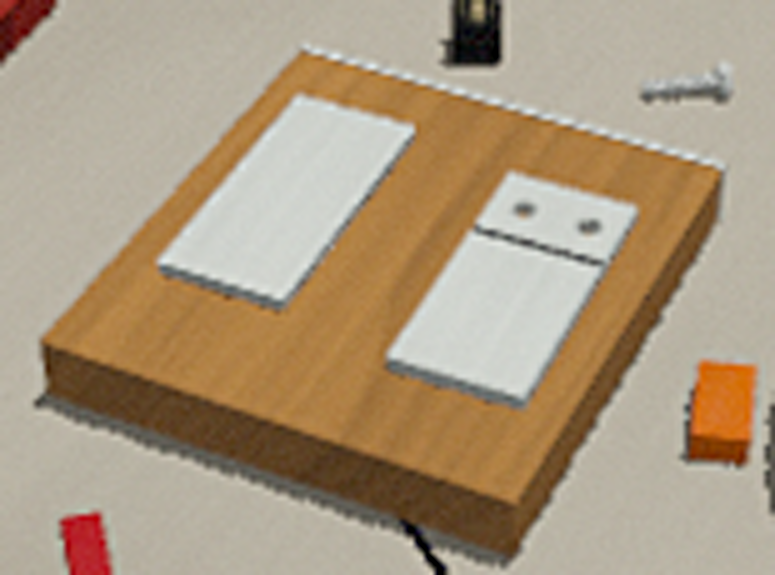

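```bash
cat >> h.py <<'E'
def fit(model,pts):  # model Nx2, pts Nx2 -> theta,t,rms
    m=np.array(model,float);p=np.array(pts)[:,:2];mc=m.mean(0);pc=p.mean(0)
    H=(m-mc).T@(p-pc);th=np.arctan2(H[0,1]-H[1,0],H[0,0]+H[1,1])
    R=np.array([[np.cos(th),-np.sin(th)],[np.sin(th),np.cos(th)]]);t=pc-R@mc
    return th,t,np.linalg.norm((m@R.T+t)-p,axis=1),R
E
python3 - <<'E'
from h import *
import pickle
c=pickle.load(open('scene.pkl','rb'))
P=lambda x,y,z:at_z(c,225+(x+.5)/5-.5,165+(y+.5)/5-.5,z)
for x,y in [(400,200),(350,400),(470,310),(230,200)]: print('range',by_range(c,225+x/5,165+y/5).round(1))
print('bl',*[P(*q,40).round(1) for q in [(302,48),(724,165),(518,502),(43,345)]])
th,t,e,Rb=fit([(115,-125),(-115,-125),(-115,125),(115,125)],[P(*q,40) for q in [(302,48),(724,165),(518,502),(43,345)]]);print('block',th,t,e)
edge=t+Rb@[0,-125];print('edge',edge)
M=[(32,-70),(-32,-70),(-32,70),(32,70),(32,-25),(-32,-25)]
q=[(510,170),(638,208),(524,404),(387,360),(473,229),(606,263)]
tp,tt,e,R=fit(M,[P(*a,48) for a in q]);print('plate',tp,tt,e,'rel',tp-th)
line=tt+R@[0,-25];print('in block frame: line',Rb.T@(line-edge),'ctr',Rb.T@(tt-edge))
tq,tb,e,_=fit(M[:4],[P(*a,48) for a in [(296,93),(416,128),(281,307),(160,267)]]);print('blank',tq,tb,e,Rb.T@(tb-edge))
E
```

```text
range [589.6 -11.7  40. ]
range [541.9 116.3  39.2]
range [520.9  47.   45.8]
range [656.1  31.8  44.9]
bl [695.9 -96.3  40. ] [ 468.2 -110.9   40. ] [452.5 135.1  40. ] [678.3 151.1  40. ]
block 0.06732888904771395 [573.69906785  19.76220345] [1.36940936 1.94424377 2.53109511 2.10023866]
edge [ 582.1088218  -104.95457986]
plate 0.09349619231081402 [512.11155457  20.42042293] [2.77343773 0.27652704 3.17248033 1.28518246 0.18245267 1.87699994] rel 0.026167303263100072
in block frame: line [-60.74958074 104.8087734 ] ctr [-61.40368867 129.80021479]
blank 0.08671880479420886 [632.85085504  17.13450771] [3.07180497 0.74585543 2.88513652 1.59242822] [ 58.84097881 118.39864211]
```

The fits agree within 3 mm. The line is 105 mm short of the end, and the plate is about 0.03 rad out of square. I'll push the rear face with both fingertips, spread about 32 mm and squared to the block.

Emit:
servo_tool --motion '[[[0.35,0.6,0,0,0,0.4,0.66],[0.35,0.6,0,0,0,0.4,0.66],[0.35,0.6,0,0,0,0.4,0.66],[0.35,0.6,0,0,0,0.4,0.66],[0.35,0.6,0,0,0,0.4,0.66],[0.35,0.6,0,0,0,0.4,0.66],[0.35,0.6,0,0,0,0.4,0.66],[0.35,0.6,0,0,0,0.4,0.66],[0.35,0.6,0,0,0,0.4,0.66],[0.35,0.6,0,0,0,0.4,0.66]]]' --newtons 10

```text
clock: 1.1
eef_pos: [381.5, -209.4, 205.3]
eef_rot: [-3.141, -0.0, 1.643]
wrist_force: [0.0, -0.8, 0.0]
finger_gap: 32.2
finger_force: 0.0
```

Emit:
servo_tool --motion '[[[0.244,0.65,0,0,0,0,0.66],[0.244,0.65,0,0,0,0,0.66],[0.244,0.65,0,0,0,0,0.66],[0.244,0.65,0,0,0,0,0.66],[0.244,0.65,0,0,0,0,0.66],[0.244,0.65,0,0,0,0,0.66],[0.244,0.65,-0.1,0,0,0,0.66],[0.244,0.65,-0.2,0,0,0,0.66],[0.244,0.65,-0.2,0,0,0,0.66],[0.244,0.65,-0.2,0,0,0,0.66]]]'

```text
clock: 2.1
eef_pos: [502.2, 115.2, 102.9]
eef_rot: [-3.137, 0.0, 1.64]
wrist_force: [-0.5, -0.4, 0.4]
finger_gap: 31.9
finger_force: 0.0
```

Run:
```python
from h import *
import pickle
c=cam('wrist'); pickle.dump(c,open('wrist.pkl','wb')); save(c,'wrist0'); print(manip.read_state()['eef_pos'],c['cam_to_world'])
```

```text
[503.17044214 114.98274712 104.94459979] [[ 9.97637577e-01  6.67562596e-02  1.62131474e-02  4.96577723e+02]
 [ 6.85925562e-02 -9.54979267e-01 -2.88634131e-01  1.99892587e+02]
 [-3.78491542e-03  2.89064357e-01 -9.57302184e-01  2.83257624e+02]
 [ 0.00000000e+00  0.00000000e+00  0.00000000e+00  1.00000000e+00]]
```

View pics/wrist0.png

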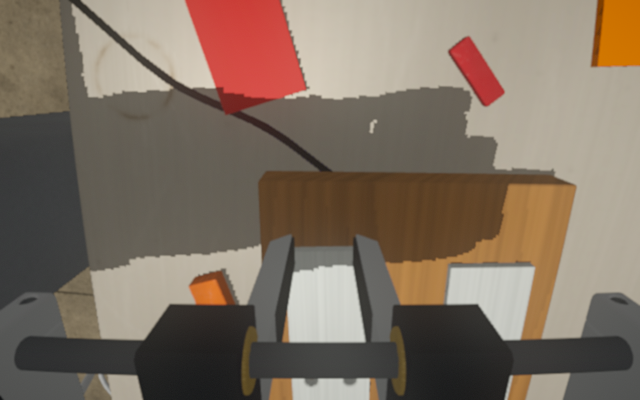

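Run:
```python
from h import *
import pickle
c=pickle.load(open('wrist.pkl','rb'))
f=c['frame'][160:360,240:400,::-1]
cv2.imwrite('pics/crop1.png',cv2.resize(f,None,fx=3,fy=3,interpolation=cv2.INTER_CUBIC))
for u,v,z in [(300,247,48),(350,247,48),(263,181,40),(571,185,40),(450,266,48),(532,266,48)]: print(u,v,at_z(c,u,v,z).round(1))
```

```text
300 247 [486.4  90.4  48. ]
350 247 [522.3  93.   48. ]
263 181 [457.6 135.5  40. ]
571 185 [678.8 148.2  40. ]
450 266 [597.4  82.6  48. ]
532 266 [659.7  86.3  48. ]
```

View pics/crop1.png

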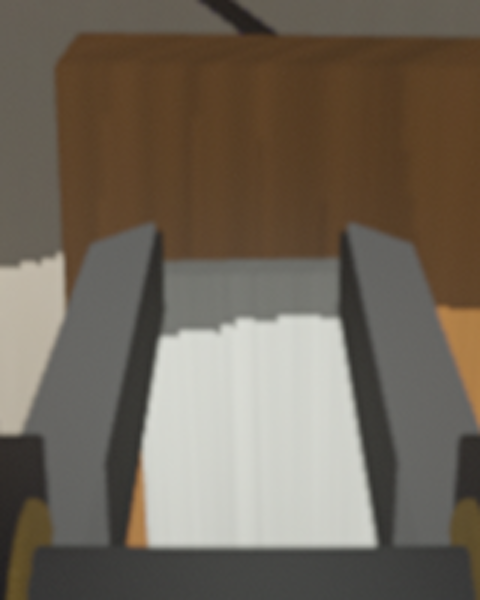

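The rear face is at y≈91, centred under the fingers, which matches the first estimate. The finger fronts are at y≈107, so it's clear to lower.

Emit:
servo_tool --motion '[[[0,0,-0.06,0,0,0,0.66],[0,0,-0.1,0,0,0,0.66],[0,0,-0.113,0,0,0,0.66],[0,0,-0.12,0,0,0,0.66],[0,0,-0.123,0,0,0,0.66],[0,0,-0.123,0,0,0,0.66]]]'

```text
clock: 2.75
eef_pos: [504.0, 115.2, 44.9]
eef_rot: [3.14, -0.0, 1.641]
wrist_force: [0.1, -0.2, -0.2]
finger_gap: 31.7
finger_force: 0.0
```

Emit:
servo_tool --motion '[[[0.0013,-0.02,-0.003,0,0,0,0.66],[0.0027,-0.04,-0.003,0,0,0,0.66],[0.004,-0.06,-0.003,0,0,0,0.66],[0.0054,-0.08,-0.003,0,0,0,0.66],[0.0067,-0.1,-0.003,0,0,0,0.66],[0.008,-0.12,-0.003,0,0,0,0.66],[0.0094,-0.14,-0.003,0,0,0,0.66],[0.0107,-0.16,-0.003,0,0,0,0.66],[0.012,-0.18,-0.003,0,0,0,0.66],[0.0134,-0.2,-0.003,0,0,0,0.66]]]'

```text
clock: 3.75
eef_pos: [510.2, 14.4, 42.4]
eef_rot: [-3.142, -0.0, 1.641]
wrist_force: [0.7, 1.2, 2.0]
finger_gap: 32.1
finger_force: 1.1
```

Emit:
servo_tool --motion '[[[0.0007,-0.01,0,0,0,0,0.66],[0.0007,-0.01,0,0,0,0,0.66],[0.0007,-0.01,0,0,0,0,0.66]]]'

```text
clock: 4.05
eef_pos: [510.4, 10.2, 42.3]
eef_rot: [-3.141, 0.0, 1.641]
wrist_force: [0.1, 0.6, -0.2]
finger_gap: 31.9
finger_force: 0.0
```

Run:
```python
from h import *
import pickle
c=cam('scene'); pickle.dump(c,open('scene1.pkl','wb'))
cv2.imwrite('pics/crop2.png',cv2.resize(c['frame'][165:280,225:380,::-1],None,fx=5,fy=5,interpolation=cv2.INTER_CUBIC))
print(manip.read_state()['eef_pos'])
```

```text
[510.39258666  10.31064746  42.33695497]
```

View pics/crop2.png

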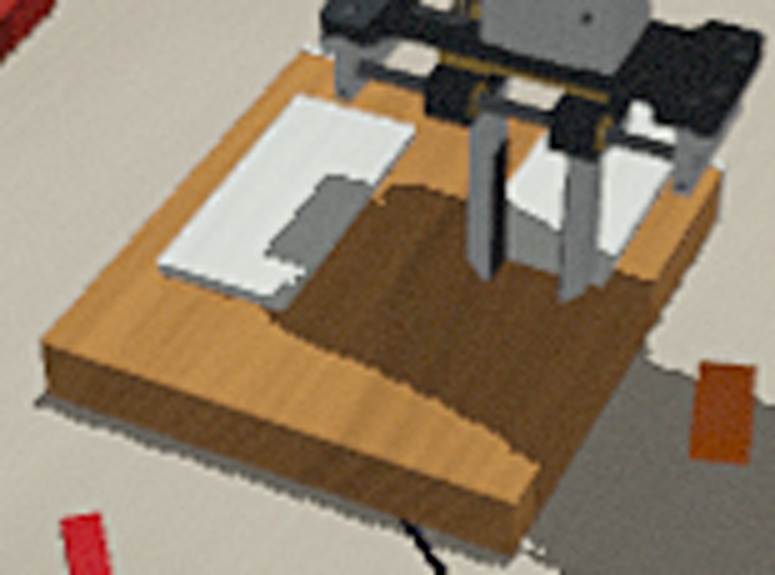

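The push is tracking well. I'll back off, lift, and move past the end to measure accurately before the final millimetres.

Emit:
servo_tool --motion '[[[0,0.02,0,0,0,0,0.66],[0,0.02,0.1,0,0,0,0.66],[0,0.02,0.2,0,0,0,0.66],[0,0,0.3,0,0,0,0.66],[0,-0.1,0.32,0,0,0,0.66],[0,-0.2,0.32,0,0,0,0.66],[0,-0.3,0.32,0,0,0,0.66],[0,-0.36,0.32,0,0,0,0.66],[0,-0.36,0.32,0,0,0,0.66],[0,-0.36,0.32,0,0,0,0.66]]]'

```text
clock: 5.1
eef_pos: [510.5, -169.3, 202.2]
eef_rot: [-3.141, -0.0, 1.641]
wrist_force: [0.4, 0.2, -1.2]
finger_gap: 31.7
finger_force: 0.0
```

Run:
```python
from h import *
import pickle
c=cam('scene'); pickle.dump(c,open('scene1.pkl','wb'))
w=cam('wrist'); pickle.dump(w,open('wrist1.pkl','wb')); 
a=cv2.resize(c['frame'][165:285,280:380,::-1],None,fx=5,fy=5,interpolation=cv2.INTER_CUBIC)
cv2.imwrite('pics/crop3.png',a); cv2.imwrite('pics/wrist1.png',cv2.resize(w['frame'][:,:,::-1],(800,500)))
print(manip.read_state()['eef_pos'])
```

```text
[ 510.6817625  -168.41972553  202.41991625]
```

View pics/wrist1.png

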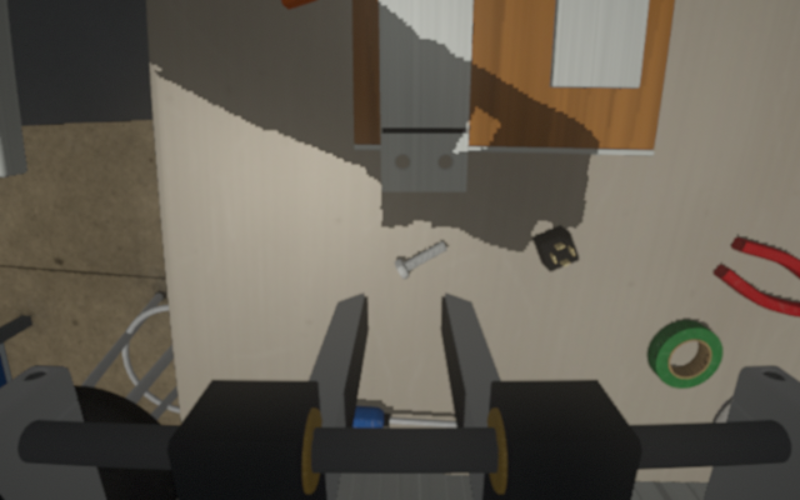

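The wrist view shows the line at row 130 and the block end at row 149. I'll enlarge this to measure it.

Run:
```python
from h import *
import pickle
w=pickle.load(open('wrist1.pkl','rb'))
cv2.imwrite('pics/crop4.png',cv2.resize(cv2.convertScaleAbs(w['frame'][90:165,275:535,::-1],alpha=1.3),None,fx=3,fy=3,interpolation=cv2.INTER_CUBIC))
```

```text
(no output)
```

View pics/crop4.png

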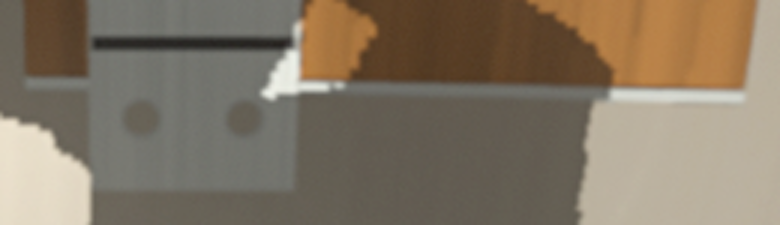

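Run:
```python
from h import *
import pickle
w=pickle.load(open('wrist1.pkl','rb'))
P=lambda x,y,z:at_z(w,275+(x+.5)/3-.5,90+(y+.5)/3-.5,z)
e=[P(26,89,40),P(88,90,40),P(350,93,40),P(745,101,40)]
l=[P(93,42.5,48),P(297,44,48)]; f=[P(90,189,48),P(294,190,48)]
print(np.round(e+l+f,1), np.linalg.norm(e[3]-e[0]),np.linalg.norm(l[1]-l[0]),'cam',w['cam_to_world'][:3,3])
d=(e[3]-e[0])[:2];d/=np.linalg.norm(d); n=np.array([-d[1],d[0]])
ang=lambda v:np.arctan2(v[1],v[0])
print('th',ang(d),'line',ang(l[1]-l[0]),'front',ang(f[1]-f[0]))
g=lambda p:n@(np.array(p)[:2]-np.mean(e,0)[:2])
print('line off',[g(p) for p in l],'front',[g(p) for p in f])
```

```text
[[ 468.5 -113.2   40. ]
 [ 488.  -112.2   40. ]
 [ 570.4 -107.1   40. ]
 [ 698.2  -99.4   40. ]
 [ 489.1  -97.2   48. ]
 [ 551.   -93.2   48. ]
 [ 490.7 -142.1   48. ]
 [ 554.9 -137.8   48. ]] 230.06415487488113 62.00721541900568 cam [503.95695793 -84.15731108 382.7037547 ]
th 0.06008909288341441 line 0.0650487531471556 front 0.06643109578092453
line off [np.float64(14.772456608537793), np.float64(15.079990070116589)] front [np.float64(-30.135287474368248), np.float64(-29.727608932279377)]
```

The line is 14.9 mm short of the end, and the front's 29.9 mm overhang agrees with that. The edge measures 230.06 mm, and the plate is square within 0.006 rad. I'll go back behind it and push gently, about 10–12 mm first.

Emit:
servo_tool --motion '[[[0,0.1,0,0,0,-0.003,0.66],[0,0.2,0,0,0,-0.003,0.66],[0,0.3,0,0,0,-0.003,0.66],[0,0.378,0,0,0,-0.003,0.66],[0,0.378,-0.05,0,0,-0.003,0.66],[0,0.378,-0.15,0,0,-0.003,0.66],[0,0.378,-0.24,0,0,-0.003,0.66],[0,0.378,-0.3,0,0,-0.003,0.66],[0,0.378,-0.318,0,0,-0.003,0.66],[0,0.378,-0.318,0,0,-0.003,0.66]]]'

```text
clock: 6.2
eef_pos: [510.2, 20.1, 43.2]
eef_rot: [-3.14, -0.0, 1.633]
wrist_force: [-0.2, 1.1, 0.3]
finger_gap: 32.1
finger_force: 0.0
```

Emit:
servo_tool --motion '[[[0.0004,-0.007,0,0,0,0,0.66],[0.0008,-0.013,0,0,0,0,0.66],[0.001,-0.018,0,0,0,0,0.66],[0.0013,-0.022,0,0,0,0,0.66],[0.0016,-0.026,0,0,0,0,0.66],[0.0018,-0.03,0,0,0,0,0.66],[0.002,-0.034,0,0,0,0,0.66],[0.0022,-0.038,0,0,0,0,0.66],[0.0024,-0.041,0,0,0,0,0.66],[0.0026,-0.0435,0,0,0,0,0.66]]]'

```text
clock: 7.2
eef_pos: [511.8, -2.6, 43.4]
eef_rot: [-3.142, -0.0, 1.632]
wrist_force: [0.2, 1.7, 2.4]
finger_gap: 31.8
finger_force: 1.1
```

Emit:
servo_tool --motion '[[[0,0,0,0,0,0,0.66],[0,0,0,0,0,0,0.66]]]'

```text
clock: 7.4
eef_pos: [511.7, -2.7, 43.3]
eef_rot: [-3.141, 0.0, 1.632]
wrist_force: [-0.4, 0.1, 0.4]
finger_gap: 32.1
finger_force: 0.0
```

Emit:
servo_tool --motion '[[[0,0.02,0,0,0,0,0.66],[0,0.02,0.1,0,0,0,0.66],[0,0.02,0.2,0,0,0,0.66],[0,0,0.3,0,0,0,0.66],[0,-0.1,0.32,0,0,0,0.66],[0,-0.2,0.32,0,0,0,0.66],[0,-0.3,0.32,0,0,0,0.66],[0,-0.34,0.32,0,0,0,0.66],[0,-0.34,0.32,0,0,0,0.66],[0,-0.34,0.32,0,0,0,0.66]]]'

```text
clock: 8.4
eef_pos: [511.8, -171.9, 203.2]
eef_rot: [-3.141, -0.0, 1.632]
wrist_force: [0.0, 0.0, -0.2]
finger_gap: 31.6
finger_force: 0.0
```

Run:
```python
from h import *
import pickle
manip.camera('wrist');w=cam('wrist'); pickle.dump(w,open('wrist2.pkl','wb'))
cv2.imwrite('pics/crop5.png',cv2.resize(cv2.convertScaleAbs(w['frame'][85:165,275:535,::-1],alpha=1.3),None,fx=3,fy=3,interpolation=cv2.INTER_CUBIC))
print(manip.read_state()['eef_pos'])
```

```text
[ 511.9499032  -171.18503719  203.40814265]
```

View pics/crop5.png

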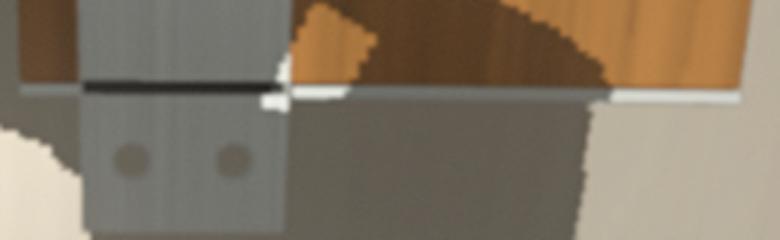

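Run:
```python
from h import *
import pickle
w=pickle.load(open('wrist2.pkl','rb'))
P=lambda x,y,z:at_z(w,275+(x+.5)/3-.5,85+(y+.5)/3-.5,z)
G=w['frame'].astype(int).sum(2)
for x in (24,400,480,560,680): u=275+x//3; print('edge col',x,G[110:124,u])
for x in (100,180,250): u=275+x//3; print('line col',x,G[108:120,u], 'front',G[156:168,u])
e=[P(22,96,40),P(400,99,40),P(742,103,40)]
l=[P(84,86.5,48),P(280,87.5,48)]; f=[P(84,231.5,48),P(283,233,48)]
d=(e[-1]-e[0])[:2];print(np.linalg.norm(d));d/=np.linalg.norm(d); n=np.array([-d[1],d[0]])
ang=lambda v:np.arctan2(v[1],v[0])
print('th',ang(d),'line',ang(l[1]-l[0]),'front',ang(f[1]-f[0]))
g=lambda p:n@(np.array(p)[:2]-np.mean(e,0)[:2])
print('line off',[g(p) for p in l],'front',[g(p) for p in f])
```

```text
edge col 24 [163 174 204 257 285 280 263 239 230 225 226 224 229 227]
edge col 400 [142 143 149 187 237 252 247 236 218 209 209 205 208 207]
edge col 480 [144 139 140 169 217 251 250 242 225 210 206 209 209 206]
edge col 560 [154 151 145 164 206 245 253 250 235 220 210 210 213 212]
edge col 680 [277 278 274 263 311 412 472 485 461 408 393 397 401 399]
line col 100 [271 270 262 222 146  99 106 143 215 259 270 269] front [271 274 272 273 272 266 250 236 234 233 234 231]
line col 180 [269 263 267 245 164  95  89 125 193 251 268 266] front [268 267 269 267 268 263 245 230 224 222 227 224]
line col 250 [263 265 264 240 162  94  83 116 190 245 263 259] front [264 262 262 261 262 259 242 226 219 221 220 220]
230.3017553625243
th 0.057759583352685294 line 0.057391820960810115 front 0.054137671772947316
line off [np.float64(3.5582962486315), np.float64(3.5361757609739044)] front [np.float64(-41.62114668692963), np.float64(-41.85058143670787)]
```

The line is now 3.5 mm short and square within 0.003 rad. I'll do a last, very slow push.

Emit:
servo_tool --motion '[[[0,0.1,0,0,0,0,0.66],[0,0.2,0,0,0,0,0.66],[0,0.3,0,0,0,0,0.66],[0,0.36,0,0,0,0,0.66],[0,0.36,-0.05,0,0,0,0.66],[0,0.36,-0.15,0,0,0,0.66],[0,0.36,-0.24,0,0,0,0.66],[0,0.36,-0.3,0,0,0,0.66],[0,0.36,-0.32,0,0,0,0.66],[0,0.36,-0.32,0,0,0,0.66]]]'

```text
clock: 9.5
eef_pos: [511.4, 8.3, 43.1]
eef_rot: [-3.14, -0.0, 1.633]
wrist_force: [0.5, 1.1, 0.1]
finger_gap: 31.7
finger_force: 0.0
```

Emit:
servo_tool --motion '[[[0.0004,-0.006,0,0,0,0,0.66],[0.0008,-0.012,0,0,0,0,0.66],[0.001,-0.016,0,0,0,0,0.66],[0.0012,-0.018,0,0,0,0,0.66],[0.0013,-0.02,0,0,0,0,0.66],[0.0014,-0.022,0,0,0,0,0.66],[0.0015,-0.0235,0,0,0,0,0.66],[0.0016,-0.025,0,0,0,0,0.66],[0.0016,-0.026,0,0,0,0,0.66],[0.0016,-0.027,0,0,0,0,0.66]]]'

```text
clock: 10.5
eef_pos: [512.6, -6.0, 43.5]
eef_rot: [3.142, -0.0, 1.632]
wrist_force: [0.4, 1.0, 1.2]
finger_gap: 32.0
finger_force: 1.0
```

Emit:
servo_tool --motion '[[[0,0,0,0,0,0,0.66],[0,0,0,0,0,0,0.66]]]'

```text
clock: 10.7
eef_pos: [512.6, -6.1, 43.4]
eef_rot: [3.142, 0.0, 1.632]
wrist_force: [0.7, 1.3, 1.4]
finger_gap: 32.1
finger_force: 0.7
```

Emit:
servo_tool --motion '[[[0,0.02,0,0,0,0,0.66],[0,0.02,0.1,0,0,0,0.66],[0,0.02,0.2,0,0,0,0.66],[0,0,0.3,0,0,0,0.66],[0,-0.1,0.32,0,0,0,0.66],[0,-0.2,0.32,0,0,0,0.66],[0,-0.3,0.32,0,0,0,0.66],[0,-0.34,0.32,0,0,0,0.66],[0,-0.34,0.32,0,0,0,0.66],[0,-0.34,0.32,0,0,0,0.66]]]'

```text
clock: 11.7
eef_pos: [512.5, -175.4, 203.2]
eef_rot: [-3.141, -0.0, 1.631]
wrist_force: [0.3, 1.1, 0.2]
finger_gap: 32.2
finger_force: 0.0
```

Run:
```python
from h import *
import pickle
manip.camera('wrist');w=cam('wrist'); pickle.dump(w,open('wrist3.pkl','wb'))
cv2.imwrite('pics/crop6.png',cv2.resize(cv2.convertScaleAbs(w['frame'][85:165,275:535,::-1],alpha=1.3),None,fx=3,fy=3,interpolation=cv2.INTER_CUBIC))
print(manip.read_state()['eef_pos'])
G=w['frame'].astype(int).sum(2)
for x in (24,400,480,560,680): u=275+x//3; print('edge col',u,G[108:124,u])
for x in (100,180,250): u=275+x//3; print('line col',u,G[108:124,u], 'front',G[156:172,u])
```

```text
[ 512.74090827 -174.71703583  203.41458896]
edge col 283 [196 249 280 281 265 240 224 225 225 226 224 225 226 226 225 226]
edge col 408 [149 189 234 254 251 239 221 208 206 208 209 209 207 206 208 206]
edge col 435 [145 168 214 251 251 244 228 208 209 204 208 209 206 206 210 210]
edge col 461 [147 161 204 243 256 249 236 217 210 212 213 211 213 211 212 211]
edge col 501 [275 267 304 399 467 484 463 410 390 394 400 400 399 400 399 400]
line col 308 [268 268 256 199 128  97 109 176 249 270 272 269 269 269 269 271] front [274 272 272 272 273 262 249 234 229 228 230 229 225 228 226 229]
line col 335 [265 267 249 191 118  90 102 167 243 267 266 264 264 266 263 266] front [265 265 266 266 266 258 241 227 223 223 226 220 224 222 225 223]
line col 358 [264 267 249 192 121  82  92 161 239 266 265 259 258 260 264 262] front [261 261 259 262 261 255 237 220 218 215 218 220 217 220 220 219]
```

View pics/crop6.png

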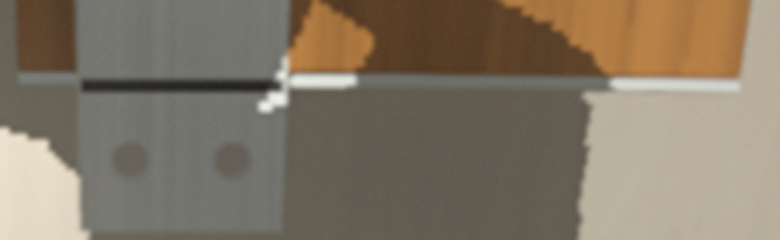

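Run:
```python
from h import *
import pickle
def rep(n,E,L,F):
    w=pickle.load(open(n,'rb'))
    e=np.array([at_z(w,*p,40)[:2] for p in E]);k=np.polyfit(e[:,0],e[:,1],1);a=np.arctan(k[0])
    for P in (L,F):
        q=[at_z(w,*p,48)[:2] for p in P]
        print(n,'th',a,'rel',np.arctan2(*(q[1]-q[0])[::-1])-a,[np.cos(a)*(p[1]-np.polyval(k,p[0])) for p in q])
rep('wrist2.pkl',[(283,116.5),(408,117.3),(435,117.7),(461,118.2),(501,118.5)],[(308,113.4),(358,113.6)],[(308,162),(358,162.1)])
rep('wrist3.pkl',[(283,112.5),(408,113.45),(435,113.9),(461,114.1),(501,114.45)],[(308,113.05),(358,113.1)],[(308,161.95),(358,161.95)])
```

```text
wrist2.pkl th 0.05692108546119597 rel 0.0013807179710895318 [np.float64(3.4633627434287986), np.float64(3.5268947080344986)]
wrist2.pkl th 0.05692108546119597 rel 0.0027474659680920485 [np.float64(-41.964430679762444), np.float64(-41.83329770062061)]
wrist3.pkl th 0.0573467703282564 rel 0.0038376767717040808 [np.float64(0.137228499945281), np.float64(0.3137311194720423)]
wrist3.pkl th 0.0573467703282564 rel 0.004303286058658075 [np.float64(-45.55223699958228), np.float64(-45.346894690531364)]
```

The line is within about 0.3 mm of the block end, the plate is square within 0.005 rad, and the gripper is well clear. I'm handing in.

```bash
python3 -c "
from cell import manip
print(manip.sign_off())"
```

```text
the job is handed in; nothing more can be done
None
```

The job is handed in: the drilled plate's line sits above the block's metal-faced end to within about 0.3 mm, and the plate is square to about 0.004 rad and was only slid, with the plain plate and the other objects left untouched.

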